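Tighten the bench chuck on the sap-tapping bit

ROBOT

A 6-joint arm with a two-finger parallel gripper is mounted at the origin on the work surface. World frame = base frame: x ahead of the robot, y to its left, z up, the work surface at z = 0. Lengths are in m, angles in degrees, forces in N, time in s.
With the tool pointing down it reaches from about 0.25 to 0.725 m from the base axis. Payload 9.7 kg.
Tool frame: the origin (TCP) lies at the very end of the fingers, on their centre line; the grasp point (between the pads) lies 19 mm behind it; z points along the fingers, y is the direction in which the jaws open and shut (so a half turn about z gives the same grasp; the last joint's range is limited). The gripper opens to 85 mm and grips with 20 to 120 N. Pads are 22 mm wide; open, the fingers measure 114 mm over their backs; the gripper's body (76 mm by 85 mm) begins 54 mm behind the grasp point. The pads swing forward as they close: fully open they stand 13 mm farther back than shut.
Start: joints at [66.979, 4.979, 10.078, 95.1, 0, 90], TCP at [0.215, 0.506, 0.231] pointing down, gripper open.
Joint ranges: [-179.16, 179.16], [-48.56, 103.87], [-65.8, 70.77], [-126.05, 130.52], [-82.76, 87.17], [-180, 180]. Speed limits (degrees/s): [127.2, 127.2, 147.25, 180, 180, 180].

INTERFACE

Orientations are given as [roll, pitch, yaw] about the fixed x, y, z axes, in that order (R = Rz(yaw) Ry(pitch) Rx(roll)).
In Python, from workcell import bot gives the robot as it stands.
- The arm moves only by the shell command python3 -m pendant 'ROWS' [FORCE]. ROWS is JSON, a list that holds one entry, the list of rows, each a list of 7 numbers: the shift along the tool's x, y, z in cm, then the turn, a rotation vector about the tool's x, y, z in rad, then the opening in per cent of the stroke, from 0 (shut) to 100 (fully open). In form: [[[dx, dy, dz, ax, ay, az, gripper], ...]]. A call has 1 to 5 rows; each row shifts and turns the pose as measured when the row begins, along the tool's axes as they then stand; what a row does not reach is not made up. A row lasts 1/12 s, in which the tool goes at most 41.7 mm and 7.16 degrees, less where a joint would pass 70% of its speed; a pose out of reach is approached as far as the arm can. A call with a gripper value outside its range is refused whole. The fingers move at their own pace and stop on an object; FORCE is the grip in N (left out, the last holds). Time passes only in rows, so rows that do not move let the fingers close. It gives the time, the measured TCP pose, the force and the opening at its end, in the units of the state.
- bot.get_obs(): the state, without advancing time (a new reading comes with each control period).
- bot.camera(name): name is "scene" or "top" or "wrist"; returns the picture (420x560x3 uint8, red, green, blue); there is no depth.
- bot.get_calibration(name): a dict with "intrinsics" (3x3 intrinsics, pixels), "pose" (4x4, takes a point from camera to world coordinates); the wrist camera has in their place "T_tool_cam" (4x4, takes a point from camera to tool coordinates, whose origin is the TCP and whose axes are the flange's). Camera axes: x right, y down, z forward; pixel columns grow to the right and rows downward; lengths in m; the calibration is good to about 2 mm. A picture is of the moment at which its call begins: read the wrist's pose just before it. get_calibration takes no time and is no camera call.
- bot.job_done(): hands the job in, once; it reports no verdict.
Trained networks look in the newest picture that a camera, given by its name, has taken for a name from the list of things; names that differ only in an ending like _2 or _b are one class to them, and where a whole thing is asked for, a point or a joint stands for the part that bears it (a point fixed in the world has none). Each returns a list of dicts, best first, with "confidence" (0 to 1); they miss things now and then, are a little off and sometimes report something else, mostly with a low value. They report only what shows in the picture. A call takes as long as a camera call.
- bot.masks_of(camera, thing): "pixels" (420x560 bool, what is visible of it) and "extent" ([left, top, right, bottom] in pixels, round what is visible of it).
- bot.mark_of(camera, thing): "uv" ([column, row] in pixels: a listed point, or the origin of a listed thing).
The state is a dict: "time": time; "q": joint angles; "qd": joint speeds; "joint_efforts": joint torques, N m; "ee_pos": TCP position; "tcp_rot": TCP orientation; "wrist_force": force on the tool from outside, world axes, zero at the start; "torque": the same for the moment, N m; "opening": finger opening in m.
Only numpy, scipy, OpenCV 4.12 (cv2) and the standard library are available. Lean on these libraries where they do the work, as an engineer would, in place of code of your own. Each camera call takes 0.05 s, during which the arm holds its last target. There are 200 camera calls.

TASK

The tapping bit has been dropped loose into the open lever chuck on the bench, ready to have its edges dressed. Swing the chuck's lever clockwise (seen from above) until all three jaws have closed firmly on the bit and it stands upright in the middle, then let go of the lever. Do not touch the bit itself, and leave the other things on the bench where they are.

Things in the scene. Friction and masses are not known exactly. Their poses are not given: they have to be found in the camera images.
- chuck_axis (a point): Point on the upright axis of the lever chuck, 100 mm above the bench, level with the tops of its three jaws.
- lever_knob (a point): Centre of the black ball knob (30 mm diameter) on the end of the lever fixed to the chuck's sleeve: 150 mm from the chuck axis, 72 mm above the bench, on the robot's side of the chuck. It circles the axis at that height. The lever, an 11 mm round bar, leaves the sleeve 49 mm above the bench and rises outward. The knob stands clear all round and can be pushed from the side.
- sleeve (a joint): Angle of sleeve and lever, rad: 0 fully open, growing clockwise seen from above, which closes the jaws together by 3.5 mm per rad. They meet the bit at about 1.2. Swinging takes 3 to 5 N at the knob; on the bit it comes up firm within 0.2 rad, and a push of 8 to 20 N at the knob makes it tight. It stays where it is left. End stop at 1.53, not reached with the bit in.
- bit: Steel tapping bit, a straight twist drill of 11 mm diameter, 130 mm long, about 90 g, standing loose in the chuck, cutting end up. Origin at the centre of its foot, z along the bit to the point. The foot stands on the floor of the chuck's 16 mm bore, 36 mm above the bench; at the start it leans some way in the open jaws.
- bit_point (a point): Cutting point of the bit, on its axis 130 mm from the foot; about 166 mm above the bench.
- jaw1: Steel jaw on the chuck's face, 26 mm high, 15 mm wide, the one on the lever's side. Its face is 9.7 mm from the axis when fully open. Origin on the chuck axis at 74 mm height when open; it moves with the jaw, inward along its own -x.
- jaw2: Second jaw, the same, 120 degrees anticlockwise from the first seen from above.
- jaw3: Third jaw, the same, 240 degrees anticlockwise from the first seen from above.
- chuck: The fixed part of a steel three-jaw lever chuck, bolted face up on a 150 x 150 x 18 mm wooden board fixed to the bench. Origin on the chuck axis at bench height, z up. Heights above the bench: flange (120 mm across) to 30 mm, knurled turning sleeve (106 mm across) 36 to 62 mm, face (97 mm across) at 74 mm, jaws to 100 mm.
- cup: Bystander: orange silicone collapsible cup, 83 mm across the rim, 72 mm high, beside the chuck. Origin under its centre.
- jar: Bystander: closed glass jar with a steel twist cap, 72 mm diameter, 110 mm high, beside the chuck. Origin under its centre.
- shoehorn: Bystander: wooden shoe horn, 185 mm long, lying flat beyond the chuck. Origin under its middle.
- file: Bystander: flat mill file with a wooden handle, 270 mm long, lying to the right. Origin under its middle.
- spout: Bystander: small aluminium sap spout, about 70 mm long, lying to the left. Origin under it.
- oil: Bystander: small white oil bottle, 42 mm diameter, 105 mm high, on the left. Origin under its centre.

How it is judged (in metres and radians):
At the end, for the whole second after the job is handed in: Each of the three jaws presses on the bit with more than 8 N, the bit stands upright within 3 degrees, its point within 5 mm of the chuck axis and its foot down in the bore (less than 6 mm above the bore's floor), and bit and sleeve are at rest (contact force between each of jaw1, jaw2, jaw3 and bit above 8 N and angle between bit's own z axis and vertical below 0.05 rad and horizontal distance between bit_point and chuck_axis below 0.005 m and z of bit in the frame of chuck below 0.042 m and linear speed of bit below 0.01 m/s and velocity of joint sleeve between -0.05 and 0.05 rad/s); the robot touches nothing.
It fails at once if the robot touches the bit (contact force between any of the fingers, the arm and bit above 1 N).
It fails at once if a bystander is moved by more than 25 mm (distance of any of cup, jar, shoehorn, file, spout, oil from where it was at the start of the episode above 0.025 m).
It also fails if it takes over 32 s, if anything falls off the work surface, if the arm or the gripper's body presses on something with over 40 N, if the wrist force passes 120 N, or if a joint passes its speed limit or range.

## Working session

There is one attempt and no reset: what is moved stays moved. The work goes in short steps, Python scripts to look and compute and a shell command to move; the robot and the scene stay as the last step left them, time stands still between calls to the robot, and variables do not carry over. Pictures are saved under pics/ and viewed, about 8 in all and at most 12, crops included, and the job is handed in when it is done.

```bash
mkdir -p pics; cat > h.py <<'E'
import numpy as np, cv2
from workcell import bot
def ray(cam,uv):
    c=bot.get_calibration(cam);K=np.array(c["intrinsics"]);T=np.array(c["pose"])
    d=T[:3,:3]@np.linalg.inv(K)@[uv[0],uv[1],1];return T[:3,3],d
def at_z(cam,uv,z):
    o,d=ray(cam,uv);return o+d*(z-o[2])/d[2]
def save(cam,name):
    im=bot.camera(cam);cv2.imwrite("pics/"+name,im[:,:,::-1]);return im
E
python3 - <<'E'
from h import *
print({k:np.round(v,3).tolist() for k,v in bot.get_obs().items()})
Z=dict(chuck_axis=.1,lever_knob=.072,bit_point=.166,chuck=0,cup=0,jar=0,oil=0,file=0,spout=0,shoehorn=0)
a=[save(c,c+"1.png") for c in("top","scene")]
for c in("top","scene"):
    for n,z in Z.items():
        if c=="scene" and n in("file","spout","shoehorn"):continue
        r=bot.mark_of(c,n)
        if r: print(c,n,np.round(r[0]["uv"],1),round(r[0]["confidence"],2),at_z(c,r[0]["uv"],z).round(3))
E
```

```text
{'time': 0.0, 'q': [66.978, 5.01, 10.034, 95.099, -0.0, 90.001], 'qd': [-0.033, -0.033, -0.021, 0.097, 0.176, 0.048], 'joint_efforts': [0.001, -52.039, 46.48, 0.016, 0.0, 0.0], 'ee_pos': [0.215, 0.506, 0.231], 'tcp_rot': [-179.925, 0.0, 156.977], 'wrist_force': [0.087, 0.631, 0.254], 'torque': [0.002, -0.043, -0.008], 'opening': 0.085}
top chuck_axis [313.6 198. ] 0.77 [ 0.585 -0.079  0.1  ]
top lever_knob [362.2 241.8] 0.72 [ 0.487 -0.194  0.072]
top bit_point [314.8 198. ] 0.6 [ 0.573 -0.073  0.166]
top chuck [310.4 203.7] 0.97 [ 0.588 -0.082  0.   ]
top cup [369.2 177.8] 0.95 [ 0.656 -0.235  0.   ]
top jar [245.4 226. ] 0.89 [0.53  0.081 0.   ]
top oil [126.8 181.8] 0.96 [0.64 0.38 0.  ]
top file [434.  227.2] 0.93 [ 0.53  -0.396  0.   ]
top spout [121.  254.4] 0.59 [0.459 0.383 0.   ]
top shoehorn [363.2 243.4] 0.65 [ 0.488 -0.214  0.   ]
scene chuck_axis [259.4 242.9] 0.58 [ 0.58  -0.079  0.1  ]
scene lever_knob [192.9 260.3] 0.67 [ 0.494 -0.203  0.072]
scene bit_point [259.2 220.6] 0.66 [ 0.577 -0.073  0.166]
scene chuck [262.  272.3] 0.59 [ 0.585 -0.081  0.   ]
scene cup [231.  328.4] 0.98 [ 0.649 -0.232 -0.   ]
scene jar [289.  219.4] 0.86 [0.51  0.086 0.   ]
scene oil [397.8 188.2] 0.59 [0.638 0.378 0.   ]
```

```bash
python3 -c "
import cv2,numpy as np
a=cv2.imread('pics/top1.png');b=cv2.imread('pics/scene1.png');print(a.shape)"
```

```text
(420, 560, 3)
```

View pics/top1.png

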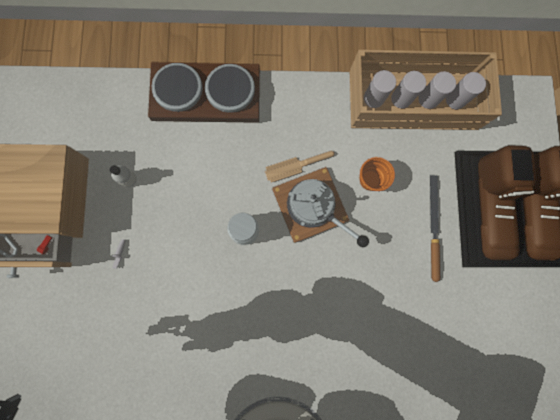

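View pics/scene1.png

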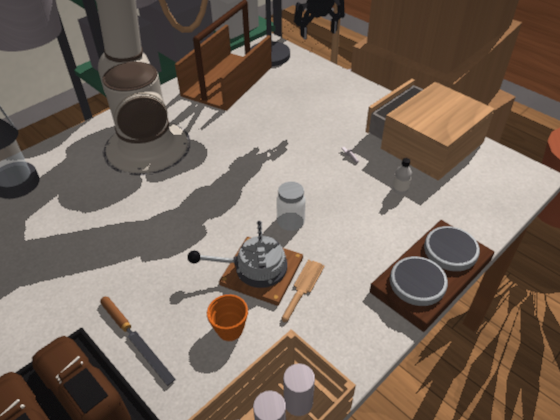

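The top view shows the chuck at about (312,203), the knob at (362,241), the cup at (377,174) and the jar at (242,228). The scene view agrees, with the knob at (193,258) and the bit at (259,225). The "shoehorn" mark in the top view landed on the knob, so it's false; the real one is at about (300,165).

Plan: leave the fingers slightly open as a notch, push the knob along tool +x and turn about tool z as it swings round.

```bash
R='[[[-2.9,-2.75,0,0,0,0,18],[-2.9,-2.75,0,0,0,0,18],[-2.9,-2.75,0,0,0,0,18],[-2.9,-2.75,0,0,0,0,18],[-2.9,-2.75,0,0,0,0,18]]]'
python3 -m pendant '[[[-2.9,-2.75,0,0,0,0,18],[-2.9,-2.75,0,0,0,0,18],[-2.9,-2.75,0,0,0,0,18],[-2.9,-2.75,0,0,0,0,18],[-2.9,-2.75,0,0,0,0,18]]]'
python3 -m pendant '[[[-2.9,-2.75,0,0,0,0,18],[-2.9,-2.75,0,0,0,0,18],[-2.9,-2.75,0,0,0,0,18],[-2.9,-2.75,0,0,0,0,18],[-2.9,-2.75,0,0,0,0,18]]]'
python3 -m pendant '[[[-2.9,-2.75,0,0,0,0,18],[-2.9,-2.75,0,0,0,0,18],[-2.9,-2.75,0,0,0,0,18],[-2.9,-2.75,0,0,0,0,18],[-2.9,-2.75,0,0,0,0,18]]]'
```

```text
time: 1.37
ee_pos: [0.2944, 0.3223, 0.2277]
tcp_rot: [-179.8, -0.1, 157.6]
wrist_force: [1.4, 0.3, 0.1]
opening: 0.0252
time: 1.78
ee_pos: [0.377, 0.131, 0.2288]
tcp_rot: [180.0, 0.1, 157.7]
wrist_force: [1.6, -0.3, 0.4]
opening: 0.0154
time: 2.2
ee_pos: [0.46, -0.0605, 0.2309]
tcp_rot: [179.9, 0.4, 157.7]
wrist_force: [1.0, 1.1, 0.4]
opening: 0.0154
```

```bash
python3 -m pendant '[[[-2.9,-2.9,0,0,0,0,18],[-2.9,-2.9,0,0,0,0,18],[-2.9,-2.9,0,0,0,0,18],[-2.9,-2.9,0,0,0,0,18],[-1,-1,0,0,0,0.1,18]]]'
python3 -m pendant '[[[0,0,0,0,0,0.1,18],[0,0,0,0,0,0.08,18],[0,0,0,0,0,0,18]]]'
python3 - <<'E'
from h import *
from scipy.spatial.transform import Rotation as Ro
s=bot.get_obs();im=save("wrist","w1.png");c=bot.get_calibration("wrist")
T=np.eye(4);T[:3,:3]=Ro.from_euler("xyz",s["tcp_rot"],degrees=True).as_matrix();T[:3,3]=s["ee_pos"]
W=T@np.array(c["T_tool_cam"]);K=np.array(c["intrinsics"])
for n,z in(("lever_knob",.072),("chuck_axis",.1)):
    for r in bot.mark_of("wrist",n)[:1]:
        d=W[:3,:3]@np.linalg.inv(K)@[*r["uv"],1];o=W[:3,3];print(n,r,(o+d*(z-o[2])/d[2]).round(4))
print(s["ee_pos"],s["tcp_rot"],s["q"])
E
```

```text
time: 2.62
ee_pos: [0.5285, -0.2325, 0.2308]
tcp_rot: [179.8, 0.5, 151.8]
wrist_force: [0.4, -0.5, -0.2]
opening: 0.0154
time: 2.87
ee_pos: [0.5291, -0.2381, 0.2284]
tcp_rot: [179.8, 0.3, 140.4]
wrist_force: [0.5, 0.1, 0.1]
opening: 0.0158
lever_knob {'uv': [290.2, 127.6], 'confidence': 0.74} [ 0.4908 -0.1945  0.072 ]
chuck_axis {'uv': [486.9, 127.5], 'confidence': 0.89} [ 0.5841 -0.0803  0.1   ]
[ 0.52913872 -0.23811414  0.22844885] [179.79296707   0.28975918 140.42437539] [-24.28846626   8.8026283   13.95994149  94.82322152   0.12331087
  15.28699435]
```

View pics/w1.png

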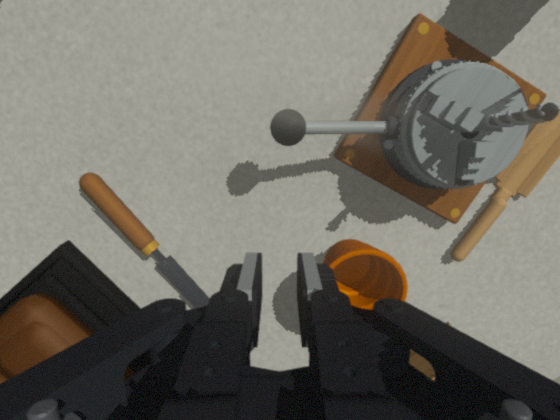

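The wrist view shows the knob at (288,127), with its lever running right to the chuck at (460,125). The area under the fingers is clear, and the cup is at (365,275). The knob is 57 mm ahead along tool x and 9 mm along tool y, so I'll descend behind it.

```bash
python3 -m pendant '[[[0,0.45,3.5,0,0,0,18],[0,0.45,3.5,0,0,0,18],[0,0,3.5,0,0,0,18],[0,0,3.5,0,0,0,18],[0,0,3.0,0,0,0,18]]]'
python3 -m pendant '[[[0.5,0,0.5,0,0,0,18],[0.5,0,0.3,0,0,0,18],[0.5,0,0,0,0,0,18],[0,0,0,0,0,0,18]]]'
```

```text
time: 3.43
ee_pos: [0.5413, -0.2296, 0.0637]
tcp_rot: [179.5, 1.4, 141.8]
wrist_force: [-0.4, 0.8, 0.3]
opening: 0.0153
time: 3.77
ee_pos: [0.5257, -0.2167, 0.0515]
tcp_rot: [179.6, 0.9, 142.3]
wrist_force: [-0.7, 0.1, 0.6]
opening: 0.0155
```

```bash
python3 -m pendant '[[[0.7,-0.2,0,0,0,0,18],[0.7,-0.2,0,0,0,0,18],[0.5,0,0,0,0,0,18]]]'
python3 -m pendant '[[[0.75,-0.1,0,0,0,0.05,18],[0.75,-0.1,0,0,0,0.05,18],[0.75,-0.1,0,0,0,0.05,18],[0.75,-0.1,0,0,0,0.05,18]]]'
cat > st.py <<'E'
from h import *
s=bot.get_obs();p=s["ee_pos"];y=np.radians(s["tcp_rot"][2]);A=np.array([.584,-.080])
d=A-p[:2];x=np.array([np.cos(y),np.sin(y)]);yy=np.array([np.sin(y),-np.cos(y)])
f=s["wrist_force"][:2]
ph=np.arctan2(-d[1],-d[0])
a=(ph+np.arcsin(0) )
# lever angle assuming 24 mm lag
L=(np.radians(-129)-(ph-np.arcsin(.024/np.hypot(*d)))+np.pi)%(2*np.pi)-np.pi
print("axis in tool",(100*d@x).round(2),(100*d@yy).round(2),"z",p[2].round(4),"dist",np.hypot(*d).round(4),"sleeve~",L.round(3),"yaw err(rad, turn by)",round(float((y-(np.radians(141)-L))),3),"f tool",(f@x).round(1),(f@yy).round(1),"t",s["time"],s["tcp_rot"].round(1))
E
python3 st.py
```

```text
time: 4.02
ee_pos: [0.5096, -0.2086, 0.0565]
tcp_rot: [179.5, 1.4, 142.4]
wrist_force: [2.4, -2.4, -2.8]
opening: 0.0157
time: 4.35
ee_pos: [0.4858, -0.1934, 0.06]
tcp_rot: [179.1, 1.9, 130.5]
wrist_force: [1.9, -3.2, -2.5]
opening: 0.0153
axis in tool 2.26 14.83 z 0.06 dist 0.15 sleeve~ 0.194 yaw err(rad, turn by) 0.01 f tool -3.6 -0.6 t 4.35 [179.1   1.9 130.5]
```

```bash
python3 -m pendant '[[[0.8,-0.05,0.3,0.005,0.012,0.055,18],[0.8,-0.05,0.3,0.005,0.012,0.055,18],[0.8,-0.05,0.3,0.005,0.012,0.055,18],[0.8,-0.05,0.3,0.005,0.012,0.055,18],[0.8,-0.05,0.3,0.005,0.012,0.055,18]]]'; python3 st.py
```

```text
time: 4.77
ee_pos: [0.4626, -0.1666, 0.0533]
tcp_rot: [-179.8, -0.5, 113.7]
wrist_force: [-1.2, -6.5, 4.1]
opening: 0.0154
axis in tool 3.05 14.59 z 0.0533 dist 0.1491 sleeve~ 0.432 yaw err(rad, turn by) -0.044 f tool -5.5 -3.7 t 4.7667 [-179.8   -0.5  113.7]
```

```bash
python3 -m pendant '[[[0.9,-0.15,0.05,0,0.003,0.045,18],[0.9,-0.15,0.05,0,0.003,0.045,18],[0.9,-0.15,0.05,0,0.003,0.045,18],[0.9,-0.15,0.05,0,0.003,0.045,18],[0.9,-0.15,0.05,0,0.003,0.045,18]]]'; python3 st.py
```

```text
time: 5.18
ee_pos: [0.4418, -0.129, 0.0554]
tcp_rot: [-180.0, -0.7, 99.9]
wrist_force: [3.0, -5.0, -3.8]
opening: 0.0154
axis in tool 2.38 14.85 z 0.0554 dist 0.1504 sleeve~ 0.719 yaw err(rad, turn by) 0.001 f tool -5.5 2.1 t 5.1833 [-180.    -0.7   99.9]
```

```bash
python3 -m pendant '[[[0.85,-0.05,0.15,0,-0.003,0.05,18],[0.85,-0.05,0.15,0,-0.003,0.05,18],[0.85,-0.05,0.15,0,-0.003,0.05,18],[0.85,-0.05,0.15,0,-0.003,0.05,18],[0.85,-0.05,0.15,0,-0.003,0.05,18]]]'; python3 st.py
```

```text
time: 5.6
ee_pos: [0.4349, -0.0893, 0.0539]
tcp_rot: [179.7, 0.9, 84.6]
wrist_force: [-4.2, -4.5, 4.4]
opening: 0.0153
axis in tool 2.33 14.76 z 0.0539 dist 0.1494 sleeve~ 0.989 yaw err(rad, turn by) 0.005 f tool -4.9 -3.8 t 5.6 [179.7   0.9  84.6]
```

Now smaller steps, checking the force each time.

```bash
python3 -m pendant '[[[0.6,-0.15,0.1,0,0.003,0.035,18],[0.6,-0.15,0.1,0,0.003,0.035,18],[0.6,-0.15,0.1,0,0.003,0.035,18],[0.6,-0.15,0.1,0,0.003,0.035,18]]]'; python3 st.py
```

```text
time: 5.93
ee_pos: [0.4347, -0.0661, 0.0541]
tcp_rot: [178.8, 0.4, 76.0]
wrist_force: [4.6, -6.6, -3.1]
opening: 0.0156
axis in tool 2.26 14.82 z 0.0541 dist 0.1499 sleeve~ 1.144 yaw err(rad, turn by) 0.01 f tool -5.3 6.1 t 5.9333 [178.8   0.4  76. ]
```

```bash
python3 -m pendant '[[[0.5,0.05,0.05,0.008,0,0.03,18],[0.5,0.05,0.05,0.008,0,0.03,18]]]'; python3 st.py
python3 -m pendant '[[[0.4,-0.05,0.05,0,0,0.02,18],[0.4,-0.05,0.05,0,0,0.02,18]]]'; python3 st.py
```

```text
time: 6.1
ee_pos: [0.436, -0.0573, 0.054]
tcp_rot: [179.7, 0.6, 72.3]
wrist_force: [-7.6, -3.3, 1.1]
opening: 0.0151
axis in tool 2.33 14.79 z 0.054 dist 0.1497 sleeve~ 1.203 yaw err(rad, turn by) 0.005 f tool -5.5 -6.2 t 6.1 [179.7   0.6  72.3]
time: 6.27
ee_pos: [0.4369, -0.0505, 0.0542]
tcp_rot: [179.6, 0.8, 69.8]
wrist_force: [-0.7, -6.6, -1.0]
opening: 0.015
axis in tool 2.31 14.83 z 0.0542 dist 0.1501 sleeve~ 1.249 yaw err(rad, turn by) 0.006 f tool -6.4 1.6 t 6.2667 [179.6   0.8  69.8]
```

```bash
python3 -m pendant '[[[0.4,-0.05,0.05,0,0,0.02,18],[0.4,-0.05,0.05,0,0,0.02,18]]]'; python3 st.py
python3 -m pendant '[[[0.4,-0.05,0.05,0,0,0.02,18],[0.4,-0.05,0.05,0,0,0.02,18]]]'; python3 st.py
```

```text
time: 6.43
ee_pos: [0.4383, -0.0442, 0.0542]
tcp_rot: [179.4, 1.0, 67.3]
wrist_force: [-0.5, -7.0, -2.3]
opening: 0.0156
axis in tool 2.32 14.82 z 0.0542 dist 0.15 sleeve~ 1.292 yaw err(rad, turn by) 0.005 f tool -6.6 2.3 t 6.4333 [179.4   1.   67.3]
time: 6.6
ee_pos: [0.44, -0.0383, 0.0543]
tcp_rot: [179.2, 1.2, 64.8]
wrist_force: [-1.8, -7.9, -1.7]
opening: 0.0154
axis in tool 2.36 14.81 z 0.0543 dist 0.15 sleeve~ 1.333 yaw err(rad, turn by) 0.003 f tool -7.9 1.7 t 6.6 [179.2   1.2  64.8]
```

```bash
python3 -m pendant '[[[0.4,-0.02,0.05,0.004,0.006,0.015,18],[0.4,-0.02,0.05,0.004,0.006,0.015,18]]]'; python3 st.py
python3 -m pendant '[[[0.5,-0.02,0.05,0.004,0.006,0.01,18],[0.5,-0.02,0.05,0,0,0.01,18]]]'; python3 st.py
```

```text
time: 6.77
ee_pos: [0.4418, -0.0326, 0.0541]
tcp_rot: [179.5, 0.8, 62.9]
wrist_force: [-3.7, -8.4, -1.1]
opening: 0.0152
axis in tool 2.26 14.82 z 0.0541 dist 0.1499 sleeve~ 1.373 yaw err(rad, turn by) 0.009 f tool -9.2 0.6 t 6.7667 [179.5   0.8  62.9]
time: 6.93
ee_pos: [0.4432, -0.0283, 0.0539]
tcp_rot: [179.6, 1.1, 61.4]
wrist_force: [-18.1, -42.3, 8.9]
opening: 0.0154
axis in tool 2.18 14.84 z 0.0539 dist 0.15 sleeve~ 1.403 yaw err(rad, turn by) 0.015 f tool -45.8 4.4 t 6.9333 [179.6   1.1  61.4]
```

The force jumped to about 46 N at the fingers, so the jaws are firm on the bit. That is above the 8–20 N asked for. Backing off straight away.

```bash
python3 -m pendant '[[[-0.5,0,0,0,0,0,18],[-1.5,0,0,0,0,0,18],[-2,0,0,0,0,0,18],[-2,0,0,0,0,0,18]]]'; python3 st.py
python3 - <<'E'
from h import *
for c,n in(("scene","bit_point"),("top","bit_point")):
    im=save(c,c+"2.png")
    r=bot.mark_of(c,"bit_point")[:1];k=bot.mark_of(c,"lever_knob")[:1]
    print(c,[(x["uv"],x["confidence"],at_z(c,x["uv"],.166).round(4)) for x in r],[at_z(c,x["uv"],.072).round(4) for x in k])
a=cv2.imread("pics/scene2.png")[180:300,170:330];b=cv2.imread("pics/top2.png")[140:260,240:400]
cv2.imwrite("pics/c2.png",np.vstack([cv2.resize(a,None,fx=2.4*1,fy=2.4,interpolation=2),cv2.resize(b,None,fx=2.4,fy=2.4,interpolation=2)]))
E
```

```text
time: 7.27
ee_pos: [0.4139, -0.082, 0.058]
tcp_rot: [179.3, 1.2, 61.5]
wrist_force: [-0.2, 0.0, 0.7]
opening: 0.0154
axis in tool 8.29 14.85 z 0.058 dist 0.1701 sleeve~ 1.02 yaw err(rad, turn by) -0.367 f tool -0.1 -0.2 t 7.2667 [179.3   1.2  61.5]
scene [([261.4, 224.0], 0.49, array([ 0.588 , -0.0764,  0.166 ]))] [array([ 0.4462, -0.0284,  0.072 ])]
top [([318.0, 193.3], 0.56, array([ 0.5832, -0.0802,  0.166 ]))] [array([ 0.4522, -0.0211,  0.072 ])]
```

View pics/c2.png

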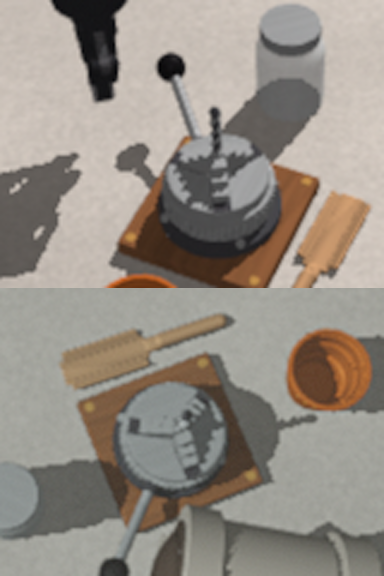

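The bit looks upright between the jaws. However, the knob marks sit 15–20 mm behind where the push ended, so I'll check for spring-back with the wrist camera after rising.

```bash
python3 -m pendant '[[[-0.5,0,-3.5,0,0,0,18],[0,0,-3.5,0,0,0,18],[0,0,-3.5,0,0,0,18],[0,0,-3.5,0,0,0,18],[0,0,0,0,0,0,18]]]'
cat > w.py <<'E'
from h import *
import sys
from scipy.spatial.transform import Rotation as Ro
s=bot.get_obs();im=save("wrist",sys.argv[1]);c=bot.get_calibration("wrist")
T=np.eye(4);T[:3,:3]=Ro.from_euler("xyz",s["tcp_rot"],degrees=True).as_matrix();T[:3,3]=s["ee_pos"]
W=T@np.array(c["T_tool_cam"]);K=np.array(c["intrinsics"])
for n,z in(("lever_knob",.072),("chuck_axis",.1),("bit_point",.166)):
    for r in bot.mark_of("wrist",n)[:1]:
        d=W[:3,:3]@np.linalg.inv(K)@[*r["uv"],1];o=W[:3,3];print(n,r,(o+d*(z-o[2])/d[2]).round(4))
E
python3 w.py w2.png
```

```text
time: 7.98
ee_pos: [0.4109, -0.0787, 0.201]
tcp_rot: [179.6, 1.3, 61.7]
wrist_force: [0.5, -0.7, -0.9]
opening: 0.0154
lever_knob {'uv': [285.9, 106.9], 'confidence': 0.85} [ 0.4495 -0.0196  0.072 ]
chuck_axis {'uv': [514.8, 89.7], 'confidence': 0.86} [ 0.5864 -0.0811  0.1   ]
```

View pics/w2.png

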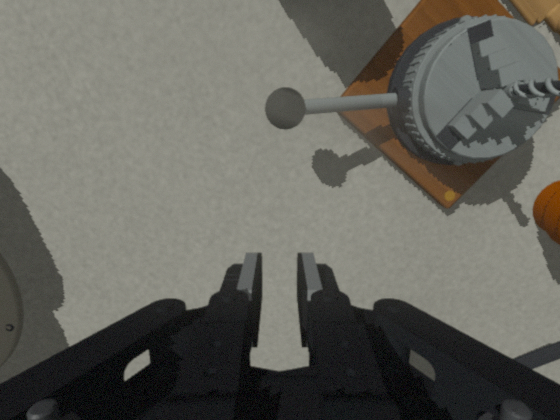

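The wrist view shows the knob at (286,107). That puts it at sleeve ≈1.31, against about 1.40 at the end of the push, so it may have sprung back, or this is measurement error. I'll push again slowly: where contact starts and how the force climbs will show whether it's tight.

```bash
python3 -m pendant '[[[0,0.3,3.5,0,0,0,18],[0,0.3,3.5,0,0,0,18],[0,0,3.5,0,0,0,18],[0,0,3.3,0,0,0,18],[0,0,0.6,0,0,0,18]]]';python3 st.py
python3 -m pendant '[[[1,0,0.4,0,0.005,0,18],[1,0,0.2,0,0.005,0,18],[1,0,0,0,0.005,0,18],[0,0,0,0,0,0,18]]]'; python3 st.py
```

```text
time: 8.6
ee_pos: [0.4103, -0.0834, 0.0404]
tcp_rot: [-179.7, 1.5, 61.8]
wrist_force: [-0.5, 0.4, -0.8]
opening: 0.0154
axis in tool 8.5 15.15 z 0.0404 dist 0.1737 sleeve~ 1.009 yaw err(rad, turn by) -0.372 f tool 0.1 -0.7 t 8.6 [-179.7    1.5   61.8]
time: 8.93
ee_pos: [0.4241, -0.0539, 0.0326]
tcp_rot: [-179.4, 0.6, 61.8]
wrist_force: [-0.9, 0.4, 0.5]
opening: 0.0152
axis in tool 5.26 15.33 z 0.0326 dist 0.162 sleeve~ 1.201 yaw err(rad, turn by) -0.182 f tool -0.1 -1.0 t 8.9333 [-179.4    0.6   61.8]
```

```bash
python3 -m pendant '[[[0,0.3,-1.2,0,0,0,18],[0.3,0.25,-0.8,0,0,0,18],[0.7,0,0,0,0,0,18],[0,0,0,0,0,0,18]]]'; python3 st.py
python3 -m pendant '[[[0.4,0,0,0,0,0,18],[0.4,0,0,0,0,0,18]]]'; python3 st.py

```

```text
time: 9.27
ee_pos: [0.4382, -0.0453, 0.0582]
tcp_rot: [-179.8, 0.5, 61.9]
wrist_force: [-0.2, -0.1, -0.0]
opening: 0.0158
axis in tool 3.8 14.5 z 0.0582 dist 0.1499 sleeve~ 1.284 yaw err(rad, turn by) -0.095 f tool -0.2 -0.1 t 9.2667 [-179.8    0.5   61.9]
time: 9.43
ee_pos: [0.4417, -0.0385, 0.0585]
tcp_rot: [-179.8, 0.6, 61.9]
wrist_force: [-6.5, -4.4, 2.1]
opening: 0.0152
axis in tool 3.04 14.51 z 0.0585 dist 0.1482 sleeve~ 1.336 yaw err(rad, turn by) -0.044 f tool -7.0 -3.7 t 9.4333 [-179.8    0.6   61.9]
```

```bash
python3 -m pendant '[[[0.2,-0.1,0,0,0,0.0,18],[0.1,-0.1,0,0,0,0,18]]]'; python3 st.py
python3 -m pendant '[[[0.2,-0.05,0,0,0,0.0,18],[0.2,-0.05,0,0,0,0,18]]]'; python3 st.py
python3 -m pendant '[[[0.25,-0.05,0,0,0,0.0,18],[0.25,-0.05,0,0,0,0,18]]]'; python3 st.py

```

```text
time: 9.6
ee_pos: [0.4406, -0.0357, 0.058]
tcp_rot: [-179.8, 0.9, 61.9]
wrist_force: [-1.4, -5.1, 0.9]
opening: 0.0159
axis in tool 2.85 14.74 z 0.058 dist 0.1501 sleeve~ 1.351 yaw err(rad, turn by) -0.03 f tool -5.1 1.2 t 9.6 [-179.8    0.9   61.9]
time: 9.77
ee_pos: [0.4409, -0.033, 0.0577]
tcp_rot: [-179.9, 1.2, 61.8]
wrist_force: [-1.2, -8.4, 3.7]
opening: 0.0151
axis in tool 2.61 14.83 z 0.0577 dist 0.1506 sleeve~ 1.368 yaw err(rad, turn by) -0.014 f tool -8.0 2.9 t 9.7667 [-179.9    1.2   61.8]
time: 9.93
ee_pos: [0.4423, -0.0298, 0.0578]
tcp_rot: [180.0, 1.5, 61.7]
wrist_force: [-2.2, -7.9, 3.6]
opening: 0.0152
axis in tool 2.3 14.85 z 0.0578 dist 0.1503 sleeve~ 1.391 yaw err(rad, turn by) 0.007 f tool -8.0 1.8 t 9.9333 [180.    1.5  61.7]
```

```bash
python3 -m pendant '[[[0.2,-0.03,0,0,0,0.0,18]]]'; python3 st.py
python3 -m pendant '[[[0.2,-0.03,0,0,0,0.0,18]]]'; python3 st.py
python3 -m pendant '[[[0.2,-0.03,0,0,0,0.0,18]]]'; python3 st.py

```

```text
time: 10.02
ee_pos: [0.4427, -0.0291, 0.0578]
tcp_rot: [179.9, 1.7, 61.6]
wrist_force: [-4.9, -14.9, 4.9]
opening: 0.0153
axis in tool 2.24 14.85 z 0.0578 dist 0.1502 sleeve~ 1.396 yaw err(rad, turn by) 0.011 f tool -15.4 2.7 t 10.0167 [179.9   1.7  61.6]
time: 10.1
ee_pos: [0.4427, -0.0291, 0.0578]
tcp_rot: [179.8, 2.0, 61.5]
wrist_force: [-6.9, -17.5, 6.0]
opening: 0.0153
axis in tool 2.26 14.85 z 0.0578 dist 0.1502 sleeve~ 1.396 yaw err(rad, turn by) 0.01 f tool -18.7 2.2 t 10.1 [179.8   2.   61.5]
time: 10.18
ee_pos: [0.4426, -0.0292, 0.0579]
tcp_rot: [179.8, 2.3, 61.4]
wrist_force: [-5.3, -15.2, 6.4]
opening: 0.0152
axis in tool 2.3 14.85 z 0.0579 dist 0.1502 sleeve~ 1.395 yaw err(rad, turn by) 0.007 f tool -15.9 2.6 t 10.1833 [179.8   2.3  61.4]
```

Firm at 1.395, with 15–19 N held. Now releasing gently while watching where contact is lost.

```bash
python3 -m pendant '[[[-0.05,0,0,0,0.01,0,18],[-0.05,0,0,0,0.01,0,18]]]'; python3 st.py
python3 -m pendant '[[[-0.1,0,0,0,0,0,18],[-0.1,0,0,0,0,0,18]]]'; python3 st.py
python3 -m pendant '[[[-0.2,0,0,0,0,0,18],[-0.2,0,0,0,0,0,18]]]'; python3 st.py

```

```text
time: 10.35
ee_pos: [0.4419, -0.0307, 0.0578]
tcp_rot: [179.7, 1.3, 61.4]
wrist_force: [0.3, -0.9, 0.3]
opening: 0.015
axis in tool 2.47 14.84 z 0.0578 dist 0.1504 sleeve~ 1.385 yaw err(rad, turn by) -0.005 f tool -0.6 0.7 t 10.35 [179.7   1.3  61.4]
time: 10.52
ee_pos: [0.441, -0.0323, 0.0576]
tcp_rot: [179.7, 1.2, 61.4]
wrist_force: [0.6, -0.7, 1.9]
opening: 0.0151
axis in tool 2.67 14.84 z 0.0576 dist 0.1508 sleeve~ 1.372 yaw err(rad, turn by) -0.018 f tool -0.3 0.9 t 10.5167 [179.7   1.2  61.4]
time: 10.68
ee_pos: [0.439, -0.0358, 0.0576]
tcp_rot: [179.7, 1.2, 61.4]
wrist_force: [0.1, -0.8, -0.5]
opening: 0.0153
axis in tool 3.05 14.84 z 0.0576 dist 0.1516 sleeve~ 1.345 yaw err(rad, turn by) -0.044 f tool -0.7 0.4 t 10.6833 [179.7   1.2  61.4]
```

Contact went at once (about 1.385). I'll probe forward to see whether the lever stayed there.

```bash
python3 -m pendant '[[[0.2,0,0,0,0.005,0,18]]]'; python3 st.py
python3 -m pendant '[[[0.15,0,0,0,0.005,0,18]]]'; python3 st.py
python3 -m pendant '[[[0.15,0,0,0,0,0,18]]]'; python3 st.py
python3 -m pendant '[[[0.15,0,0,0,0,0,18]]]'; python3 st.py

```

```text
time: 10.77
ee_pos: [0.4396, -0.0346, 0.0574]
tcp_rot: [179.7, 1.0, 61.4]
wrist_force: [-3.3, -6.8, 1.9]
opening: 0.0154
axis in tool 2.94 14.85 z 0.0574 dist 0.1514 sleeve~ 1.354 yaw err(rad, turn by) -0.036 f tool -7.6 0.3 t 10.7667 [179.7   1.   61.4]
time: 10.85
ee_pos: [0.4398, -0.034, 0.0573]
tcp_rot: [179.7, 0.8, 61.3]
wrist_force: [-4.1, -7.4, 2.8]
opening: 0.0152
axis in tool 2.88 14.86 z 0.0573 dist 0.1514 sleeve~ 1.358 yaw err(rad, turn by) -0.032 f tool -8.4 -0.0 t 10.85 [179.7   0.8  61.3]
time: 10.93
ee_pos: [0.44, -0.0335, 0.0573]
tcp_rot: [179.7, 0.9, 61.3]
wrist_force: [-3.1, -7.5, 3.3]
opening: 0.0154
axis in tool 2.84 14.86 z 0.0573 dist 0.1513 sleeve~ 1.362 yaw err(rad, turn by) -0.03 f tool -8.1 0.9 t 10.9333 [179.7   0.9  61.3]
time: 11.02
ee_pos: [0.4402, -0.033, 0.0573]
tcp_rot: [179.7, 1.1, 61.2]
wrist_force: [-3.9, -6.8, 3.0]
opening: 0.0151
axis in tool 2.8 14.87 z 0.0573 dist 0.1513 sleeve~ 1.365 yaw err(rad, turn by) -0.027 f tool -7.9 -0.1 t 11.0167 [179.7   1.1  61.2]
```

Contact now starts at about 1.345, so the closing spring pushes the lever back slightly until sleeve friction holds it. I'll push tight again and ramp the force down slowly to keep as much preload as possible.

```bash
python3 -m pendant '[[[0.25,-0.05,0,0,0,0.0,18],[0.25,-0.05,0,0,0,0.005,18],[0.25,-0.03,0,0,0,0.005,18],[0.25,-0.03,0,0,0,0.005,18],[0.2,-0.03,0,0,0,0.005,18]]]'; python3 st.py
python3 -m pendant '[[[0.2,-0.03,0,0,0,0.0,18],[0.2,-0.03,0,0,0,0,18],[0.2,-0.03,0,0,0,0,18]]]'; python3 st.py

```

```text
time: 11.43
ee_pos: [0.4416, -0.0287, 0.0574]
tcp_rot: [179.5, 2.1, 59.7]
wrist_force: [-4.7, -15.4, 5.5]
opening: 0.0152
axis in tool 2.76 14.89 z 0.0574 dist 0.1514 sleeve~ 1.395 yaw err(rad, turn by) -0.024 f tool -15.7 3.7 t 11.4333 [179.5   2.1  59.7]
time: 11.68
ee_pos: [0.4414, -0.0289, 0.0576]
tcp_rot: [179.3, 2.9, 59.4]
wrist_force: [-5.2, -13.3, 5.7]
opening: 0.0156
axis in tool 2.87 14.87 z 0.0576 dist 0.1515 sleeve~ 1.393 yaw err(rad, turn by) -0.031 f tool -14.1 2.3 t 11.6833 [179.3   2.9  59.4]
```

```bash
python3 -m pendant '[[[0.25,-0.03,0,0,0.005,0,18],[0.14,-0.03,0,0,0.005,0,18],[0.1,0,0,0,0.005,0,18],[0.08,0,0,0,0.005,0,18],[0.06,0,0,0,0.005,0,18]]]'; python3 st.py
python3 -m pendant '[[[0.04,0,0,0,0,0,18],[0.02,0,0,0,0,0,18],[0,0,0,0,0,0,18],[0,0,0,0,0,0,18]]]'; python3 st.py
python3 -m pendant '[[[-0.03,0,0,0,0,0,18],[-0.05,0,0,0,0,0,18],[-0.05,0,0,0,0,0,18],[-0.05,0,0,0,0,0,18]]]'; python3 st.py

```

```text
time: 12.1
ee_pos: [0.4413, -0.0292, 0.0576]
tcp_rot: [179.1, 2.4, 59.0]
wrist_force: [-0.9, -4.2, 1.8]
opening: 0.0156
axis in tool 2.99 14.85 z 0.0576 dist 0.1514 sleeve~ 1.391 yaw err(rad, turn by) -0.039 f tool -4.1 1.4 t 12.1 [179.1   2.4  59. ]
time: 12.43
ee_pos: [0.4413, -0.0293, 0.0576]
tcp_rot: [179.1, 2.4, 59.0]
wrist_force: [-1.6, -3.3, 1.7]
opening: 0.0155
axis in tool 3.01 14.84 z 0.0576 dist 0.1514 sleeve~ 1.39 yaw err(rad, turn by) -0.041 f tool -3.7 0.4 t 12.4333 [179.1   2.4  59. ]
time: 12.77
ee_pos: [0.4409, -0.0301, 0.0576]
tcp_rot: [179.1, 2.3, 59.1]
wrist_force: [0.5, -1.5, 1.4]
opening: 0.0154
axis in tool 3.08 14.84 z 0.0576 dist 0.1515 sleeve~ 1.385 yaw err(rad, turn by) -0.046 f tool -1.0 1.2 t 12.7667 [179.1   2.3  59.1]
```

```bash
python3 -m pendant '[[[-0.1,0,0,0,0,0,18],[-0.1,0,0,0,0,0,18],[-0.2,0,0,0,0,0,18],[-0.4,0,0,0,0,0,18],[-1,0,0,0,0,0,18]]]'; python3 st.py
python3 -m pendant '[[[-2,0,0,0,0,0,18],[-2,0,-0.5,0,0,0,18],[-1,0,-3.5,0,0,0,18],[0,0,-3.5,0,0,0,18],[0,0,-3.5,0,0,0,18]]]'
python3 -m pendant '[[[0,0,-3,0,0,0,18],[0,0,0,0,0,0,18],[0,0,0,0,0,0,18]]]'
python3 w.py w3.png
python3 - <<'E'
from h import *
for c in("scene","top"):
    save(c,c+"3.png")
    for n,z in(("bit_point",.166),("bit",.036),("lever_knob",.072),("chuck_axis",.1)):
        print(c,n,[(np.round(x["uv"],1),round(x["confidence"],2),at_z(c,x["uv"],z).round(4)) for x in bot.mark_of(c,n)[:1]])
a=cv2.imread("pics/scene3.png")[190:290,190:310]
cv2.imwrite("pics/c3.png",cv2.resize(a,None,fx=5,fy=5,interpolation=2))
E
```

```text
time: 13.18
ee_pos: [0.4318, -0.045, 0.0581]
tcp_rot: [179.2, 2.2, 59.2]
wrist_force: [0.2, -0.0, 1.1]
opening: 0.0149
axis in tool 4.8 14.87 z 0.0581 dist 0.1562 sleeve~ 1.27 yaw err(rad, turn by) -0.158 f tool 0.1 0.2 t 13.1833 [179.2   2.2  59.2]
time: 13.6
ee_pos: [0.3981, -0.0871, 0.1652]
tcp_rot: [-179.9, 2.5, 59.2]
wrist_force: [1.3, 0.1, 0.3]
opening: 0.0155
time: 13.85
ee_pos: [0.3987, -0.0879, 0.2039]
tcp_rot: [179.6, 2.3, 59.1]
wrist_force: [0.4, -0.6, -0.0]
opening: 0.0151
lever_knob {'uv': [290.8, 85.1], 'confidence': 0.72} [ 0.4498 -0.0214  0.072 ]
chuck_axis {'uv': [520.4, 46.8], 'confidence': 0.93} [ 0.5858 -0.0775  0.1   ]
scene bit_point [(array([257.8, 221.1]), 0.47, array([ 0.5763, -0.0761,  0.166 ]))]
scene bit []
scene lever_knob [(array([237.8, 210. ]), 0.83, array([ 0.447 , -0.0281,  0.072 ]))]
scene chuck_axis [(array([260.8, 242.8]), 0.89, array([ 0.5822, -0.0763,  0.1   ]))]
top bit_point [(array([315.6, 191.3]), 0.53, array([ 0.5875, -0.0751,  0.166 ]))]
top bit [(array([286.4, 257. ]), 0.46, array([ 0.4524, -0.0195,  0.036 ]))]
top lever_knob [(array([284.5, 257.9]), 0.89, array([ 0.4492, -0.0132,  0.072 ]))]
top chuck_axis [(array([315.6, 196.8]), 0.65, array([ 0.5874, -0.0833,  0.1   ]))]
```

View pics/c3.png

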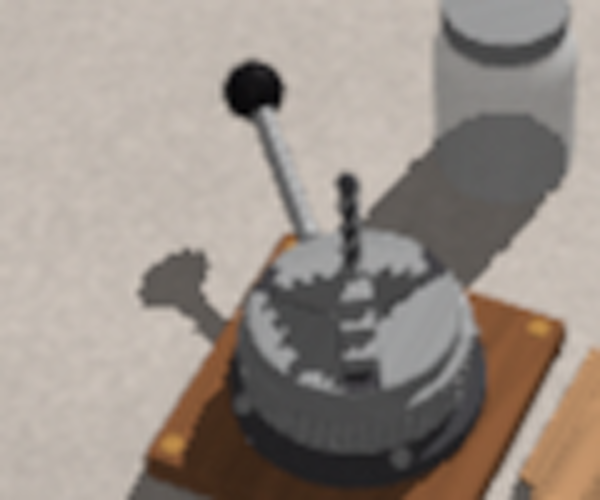

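View pics/w3.png

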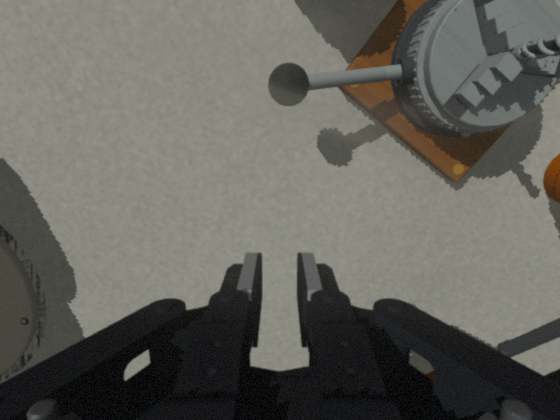

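```bash
python3 - <<'E'
from h import *
for c in("scene","top"):
    q=bot.get_calibration(c);K=np.array(q["intrinsics"]);M=np.linalg.inv(np.array(q["pose"]))
    P=lambda p:(lambda v:(v/v[2])[:2].round(1))(K@(M@[*p,1])[:3])
    print(c,"axis .1",P((.584,-.08,.1)),"tip",P((.584,-.08,.166)),"tip +5mm x",P((.589,-.08,.166)),"+5mm y",P((.584,-.075,.166)))
    bot.camera(c)
    m=bot.masks_of(c,"bit")
    if m:
        v,u=np.nonzero(m[0]["pixels"]);print(m[0]["confidence"],m[0]["extent"],len(u),[(int(r),u[v==r].mean().round(1)) for r in sorted(set(v))])
b=cv2.imread("pics/top3.png")[165:225,280:350]
cv2.imwrite("pics/c4.png",np.hstack([cv2.resize(b,None,fx=6,fy=6,interpolation=2),cv2.resize(cv2.imread("pics/scene3.png")[215:260,235:285],(400,360),interpolation=2)]))
E
```

```text
scene axis .1 [260.1 244.1] tip [258.9 223.9] tip +5mm x [260.5 225.1] +5mm y [260.6 222.7]
0.64 [254.1, 223.4, 264.0, 247.7] 104 [(225, np.float64(259.0)), (226, np.float64(259.0)), (227, np.float64(258.5)), (228, np.float64(259.0)), (229, np.float64(259.0)), (230, np.float64(259.0)), (231, np.float64(259.0)), (232, np.float64(259.5)), (233, np.float64(259.5)), (234, np.float64(259.5)), (235, np.float64(259.5)), (236, np.float64(259.0)), (237, np.float64(259.0)), (238, np.float64(259.0)), (239, np.float64(259.0)), (240, np.float64(259.0)), (241, np.float64(259.0)), (242, np.float64(259.5)), (243, np.float64(259.5)), (244, np.float64(259.5)), (245, np.float64(259.5))]
top axis .1 [314.2 198.3] tip [317.9 192.9] tip +5mm x [317.9 190.6] +5mm y [315.6 192.9]
0.55 [315.8, 191.7, 322.2, 198.2] 31 [(192, np.float64(317.5)), (193, np.float64(317.0)), (194, np.float64(317.0)), (195, np.float64(316.0)), (196, np.float64(315.5)), (197, np.float64(315.0)), (198, np.float64(315.0))]
```

View pics/c4.png

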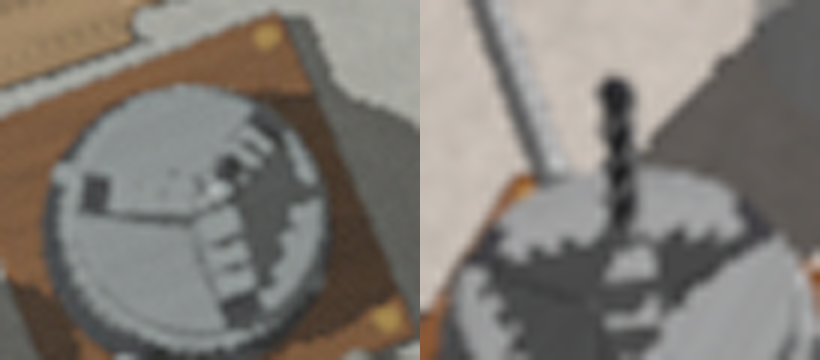

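The bit's masks match an upright bit on the axis to within a pixel: expected tip (258.9,223.9) in scene and (317.9,192.9) in top, found (259,225) and (317.5,192). All three jaws meet it. The arm is clear, so I'm handing in.

```bash
python3 -c "
from workcell import bot
s=bot.get_obs();print(s['time'],s['wrist_force']);print(bot.job_done())"
```

```text
14.75 [-0.1472268  -0.45687198  0.50054366]
the job is handed in; nothing more can be done
None
```

I swung the lever clockwise until the jaws came up firm on the bit, let go of it, and handed the job in at 14.75 s. The hand-in gives no verdict, so whether it passed isn't confirmed.

- **Push:** I pushed the knob round with the fingertips. The first tightening push spiked to about 46 N at the fingers, above the intended 8–20 N. I backed off at once, then tightened twice more at 14–19 N and let the force down slowly the last time.
- **Bit:** In both fixed cameras its mask fits an upright bit on the chuck axis to within a pixel or so (about 2–3 mm). The jaws look closed on it.
- **Bystanders:** I saw no sign that any of them moved, but I did not measure them again at the end. The arm was clear of everything, with wrist force under 1 N.

**Doubtful or disagreeing:**
- **Lever spring-back:** The sleeve was at about 1.39 rad under load. After I let go, the camera marks put the knob near 1.30–1.31, and a probe after the second push met it at about 1.35. So the lever seems to spring back a little before friction holds it, and the last slow release made no clear difference.
- **Jaw force:** I could not measure this directly. When I probed the lever after the second push, it resisted with about 8 N from first contact, against 3.5–5.5 N swinging free. That suggests the jaws keep their grip.
- **Network marks:** Some bit-point marks were up to 8 mm off the axis, unlike the masks and pictures. I put that down to noise.

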